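Clamp the freshly glued phone in the press

ROBOT

A 6-joint arm with a two-finger parallel gripper is mounted at the origin on the work surface. World frame = base frame: x ahead of the robot, y to its left, z up, the work surface at z = 0. Lengths are in m, angles in rad, forces in N, time in s.
With the tool pointing down it reaches from about 0.35 to 0.975 m from the base axis. Payload 4.9 kg.
Tool frame: the origin (TCP) lies at the very end of the fingers, on their centre line; the grasp point (between the pads) lies 19 mm behind it; z points along the fingers, y is the line along which they close (so a half turn about z gives the same grasp; the last joint's range is limited). The gripper opens to 85 mm and grips with 20 to 120 N. Pads are 22 mm wide; open, the fingers measure 114 mm over their backs; the gripper's body (76 mm by 85 mm) begins 54 mm behind the grasp point. The pads swing forward as they close: fully open they stand 13 mm farther back than shut.
Start: joints at [1.119, 0.053, 1.613, -0, 1.476, -0.119], TCP at [0.204, 0.591, 0.231] pointing down, gripper open.
Joint ranges: [-3.01, 3.01], [-1.01, 2.22], [0.06, 2.58], [-1.02, 4.17], [0.09, 2.62], [-3.14, 3.14]. Speed limits (rad/s): [2.57, 2.57, 3.14, 3.14, 3.14, 3.14].

INTERFACE

Orientations are given as a unit quaternion [w, x, y, z].
In Python, from plant import manip gives the robot as it stands.
- The arm moves only by the shell command python3 -m pendant 'ROWS'. ROWS is JSON, a list of rows, each a list of 3 entries, a list of its own where there are three numbers: the opening, from 0 (shut) to 1 (fully open), then the shift along the tool's x, y, z in units of 12 cm (1.0 is 12 cm), then the turn about the tool's z in units of pi rad (1.0 is pi rad). In form: [[gripper, [dx, dy, dz], roll], ...]. A call has 1 to 10 rows; each row is the pose to reach, as a shift and turn from the pose commanded when the call began, along the tool's axes at that moment, turning the shorter way round; what a row does not reach only later rows make up. A row lasts 1/10 s, in which the tool goes at most 50 mm and 8.59 degrees, less where a joint would pass 70% of its speed; a pose out of reach is approached as far as the arm can. A call with a number of a shift or a turn outside -1 to 1 is refused whole. A call with a gripper value outside its range is refused whole. The fingers move at their own pace and stop on an object; the grip force is fixed at half the most. Time passes only in rows, so rows that repeat a pose let the fingers close. It gives the time, the measured TCP pose, the force, the opening and the grip force at its end, in the units of the state.
- manip.state(): the state, without advancing time (a new reading comes with each control period).
- manip.grab_frame(name): name is "scene" or "top" or "wrist"; returns a dict with "img" (420x560x3 uint8, red, green, blue), "fx", "fy", "cx", "cy" (pixels), "eye" and "rotation" of the camera in the world; the wrist camera has in their place "tool_from_camera" (4x4, takes a point from camera to tool coordinates, whose origin is the TCP and whose axes are the flange's). Camera axes: x right, y down, z forward; pixel columns grow to the right and rows downward; lengths in m; the calibration is good to about 2 mm. A picture is of the moment at which its call begins: read the wrist's pose just before it. There is no depth.
- manip.job_done(): hands the job in; it is judged then, once.
The state is a dict: "time": time; "joint_pos": joint angles; "joint_vel": joint speeds; "joint_efforts": joint torques, N m; "tool_pos": TCP position; "tool_rot": TCP orientation; "contact_force": force on the tool from outside, world axes, zero at the start; "ft_torque": the same for the moment, N m; "gripper_width": opening from 0.0 (shut) to 1.0 (fully open); "grasp_force": force on a finger pad.
Only numpy, scipy, OpenCV 4.12 (cv2) and the standard library are available. Lean on these libraries where they do the work, as an engineer would, in place of code of your own. Each camera call takes 0.05 s, during which the arm holds its last target. There are 200 camera calls.

TASK

Of the three phones on the bench, lay the one whose outline matches the press's cradle flat between its corner stops, glass up and either way round, without dropping it. Then lower the press's lid fully shut without slamming it, and last swing the clamp lever over and all the way down onto the lid. Leave the other phones and everything else on the bench where they are.

Things in the scene. Friction and masses are not known exactly. Their poses are not given: they have to be found in the camera images.
- press: Aluminium clamping press, fixed: base plate 200 x 200 x 20 mm, origin at the centre of its underside. The lid is hinged along its +y side. The clamp lever stands at the middle of its -y side between two steel cheeks (44 mm over them, press y -100 to -76 mm, tops 68 mm above the bench).
- nest (a point): Centre of the cradle, on the deck 20 mm above the bench; axes as the press's. Four black L-shaped corner stops, 5 mm high and 8 mm thick, bound the cradle: 147 mm (x) by 69 mm (y) inside. The middle 90 mm of its long sides is open, so fingers can go down beside a phone there.
- phone_m: The phone that fits: 142 x 64 x 12 mm (x, y, z), black body with a black glass face up, about 0.17 kg. Origin at the centre of its underside, x along its length. It lies flat on the bench among the others; which of three spots it has varies.
- phone_s: A look-alike phone, too small for the cradle: 126 x 58 x 12 mm. Origin and axes as phone_m.
- phone_l: A look-alike phone, too big for the cradle: 158 x 70 x 12 mm. Origin and axes as phone_m.
- lid (a joint): Lid angle, rad: 0 shut (level), 1.57 upright; starts open at 1.7 to 1.95, leaning out to press +y; stop at 2.0. The stiff hinge stays where it is left, neither falls nor springs; 2 to 4 N at the free edge swings it (friction 0.24 N m, plate 0.25 kg). It can be pushed shut from its outer face with closed fingers.
- lid_hinge (a point): Middle of the lid's hinge line: 82 mm to +y of the press's centre, 42 mm above the bench; the hinge line runs along press x. The point turns with the lid.
- lid_edge (a point): Middle of the free edge of the lid, mid-thickness. Lid: aluminium plate 150 mm (press x) by 140 mm from hinge line to this edge, 8 mm thick; 12 mm wide lip along the edge, 6 mm higher, on the outer face; 5 mm cork pad inside, clearing a well-laid phone by 1 mm. Shut, this point lies 58 mm to -y of the press's centre, 42 mm above the bench.
- clamp (a joint): Clamp lever angle, rad: 0 clamped (level, pointing to press +y over the shut lid), 1.57 upright; starts open at 1.7 to 2.05, leaning out to press -y; stop at 2.2. Stiff pivot, stays where it is left; about 2 N at the cross-bar swings it. It can be pushed over from its outer face with closed fingers.
- clamp_hinge (a point): The lever's pivot: 88 mm to -y of the press's centre, 58 mm above the bench; its axis runs along press x. The point turns with the lever.
- clamp_bar (a point): Middle of the lever's rubber cross-bar (70 mm long along press x, 14 mm across), 100 mm from the pivot; the lever is a steel bar 24 mm wide, 10 mm thick (5 mm either side of the pivot line). Clamped, this point lies 12 mm to +y of the press's centre, 58 mm above the bench.
- shell: Empty black phone back shell, an open tray 150 x 72 x 8 mm; bystander, origin at the centre of its underside.
- flux_jar: Small jar standing between the phones, 36 mm across, 40 mm tall; bystander, origin under its centre.
- driver_a: Black-handled screwdriver lying on the bench, about 170 mm long, 20 mm thick; bystander, origin under its middle, x along it towards the tip.
- driver_b: A second such screwdriver; bystander.
- reel: Reel lying flat, 64 mm across, 40 mm tall; bystander, origin under its centre.
- meter: Grey multimeter lying on its back, 150 x 75 x 32 mm; bystander, origin under its centre.
- carton: Cardboard carton 120 x 80 x 45 mm; bystander, origin under its centre.
Mind the look-alikes: they are no part of the job. Leave any blue or turquoise look-alike of the phone_m alone.

How it is judged:
On the way, in this order (a step that is already met when the one before it is completed fails the run):
1. the matching phone lies flat in the cradle and is let go (x of phone_m in the frame of nest between -0.005 and 0.005 m and y of phone_m in the frame of nest between -0.005 and 0.005 m and z of phone_m in the frame of nest between -0.003 and 0.003 m and angle between phone_m's own z axis and vertical below 0.06 rad and angle between the x axis of phone_m and the x axis of press, either way round below 0.12 rad and contact force between phone_m and the fingers below 0.1 N), for 0.2 s.
2. the lid is shut over it (x of phone_m in the frame of nest between -0.005 and 0.005 m and y of phone_m in the frame of nest between -0.005 and 0.005 m and z of phone_m in the frame of nest between -0.003 and 0.003 m and angle between phone_m's own z axis and vertical below 0.06 rad and angle between the x axis of phone_m and the x axis of press, either way round below 0.12 rad and value of joint lid below 0.04 rad), for 0.2 s.
3. the clamp lever is down (all of step 2 and value of joint clamp below 0.08 rad), for 0.2 s.
At the end, for the whole second after the job is handed in: The matching phone lies at rest and released in the cradle, within 5 mm of its centre each way, flat on the deck (3 mm, 0.06 rad) and along it (0.12 rad, either way round); the lid is shut (under 0.04 rad) and the clamp lever is down (under 0.08 rad) (all of step 3 and contact force between phone_m and the fingers below 0.1 N and linear speed of phone_m below 0.02 m/s); the robot touches nothing.
It fails at once if another phone or a bystander is moved more than 30 mm (distance of any of phone_s, phone_l, shell, flux_jar, driver_a, driver_b, reel, meter, carton from where it was at the start of the episode above 0.03 m).
It fails at once if the phone is dropped or thrown (over 0.5 m/s with no finger on it) (linear speed of phone_m above 0.5 m/s and contact force between phone_m and the fingers below 0.1 N).
It fails at once if the lid is slammed (closing faster than 3 rad/s) (velocity of joint lid below -3 rad/s).
It also fails if it takes over 70 s, if anything falls off the work surface, if the arm or the gripper's body presses on something with over 40 N, if the wrist force passes 120 N, or if a joint passes its speed limit or range.

## Working session

There is one attempt and no reset: what is moved stays moved. The work goes in short steps, Python scripts to look and compute and a shell command to move; the robot and the scene stay as the last step left them, time stands still between calls to the robot, and variables do not carry over. Pictures are saved under pics/ and viewed, at most 14 in all, crops included, and the job is handed in when it is done.

```bash
ls; mkdir -p pics
python3 - <<'E'
from plant import manip
import cv2, numpy as np
for n in ("top","scene"):
    f=manip.grab_frame(n); cv2.imwrite(f"pics/{n}0.png",cv2.resize(f["img"][:,:,::-1],(800,600),interpolation=cv2.INTER_CUBIC))
    print(n,f["fx"],f["fy"],f["cx"],f["cy"],np.round(f["eye"],3),np.round(f["rotation"],3).tolist())
print(manip.state())
print(manip.grab_frame("wrist")["tool_from_camera"])
E
```

```text
pics
top 417.80737028333544 417.80737028333544 277.47012379138687 214.12723300002267 [0.413 0.011 1.547] [0.013, -0.7, 0.714, -0.022]
scene 526.8204319590519 526.8204319590519 279.0801246522741 211.23886954757768 [ 1.08  -1.171  1.059] [-0.432, 0.871, 0.209, -0.104]
{'time': 0.1, 'joint_pos': array([ 1.11900584e+00,  5.33042515e-02,  1.61417925e+00,  6.65545297e-06,
        1.47605307e+00, -1.19006766e-01]), 'joint_vel': array([ 0.00056603, -0.00083681, -0.00159614,  0.00128214, -0.00261348,
       -0.00059332]), 'joint_efforts': array([-4.65922494e-04, -3.94903672e+01, -3.71362531e+01, -1.97925901e-04,
        3.92313232e-03,  3.88070146e-05]), 'tool_pos': array([0.20391548, 0.59017723, 0.2301642 ]), 'tool_rot': array([-2.76823445e-04,  1.65625365e-01,  9.86188265e-01, -9.31708905e-04]), 'contact_force': array([ 0.23095755, -0.43503465, -0.68472308]), 'ft_torque': array([ 0.04355186, -0.03284932, -0.0201285 ]), 'grasp_force': 0.0, 'gripper_width': 1.0012935088011672}
[[-5.67060920e-04 -9.46107710e-01 -3.23851632e-01  8.36146096e-02]
 [ 9.99998634e-01 -1.03923254e-03  1.28505073e-03 -6.29487507e-04]
 [-1.55235356e-03 -3.23850461e-01  9.46107007e-01 -1.40342708e-01]
 [ 0.00000000e+00  0.00000000e+00  0.00000000e+00  1.00000000e+00]]
```

View pics/top0.png

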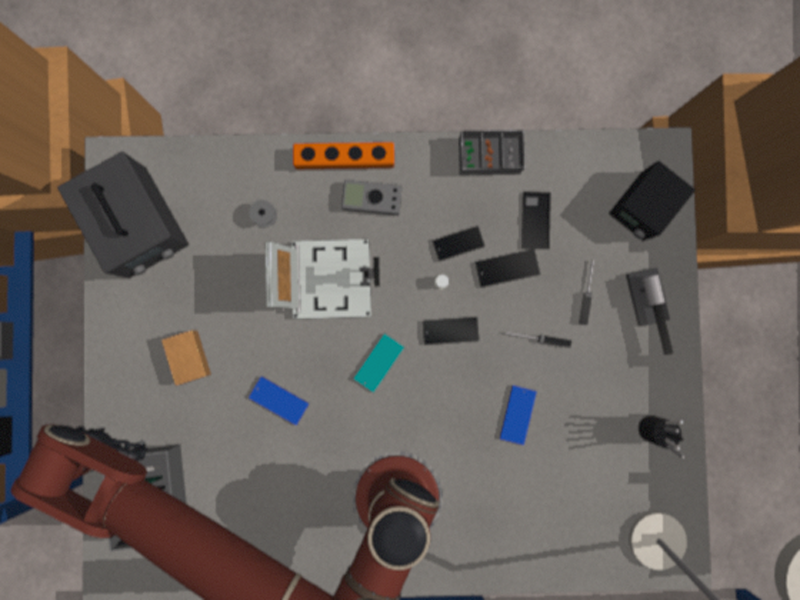

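View pics/scene0.png

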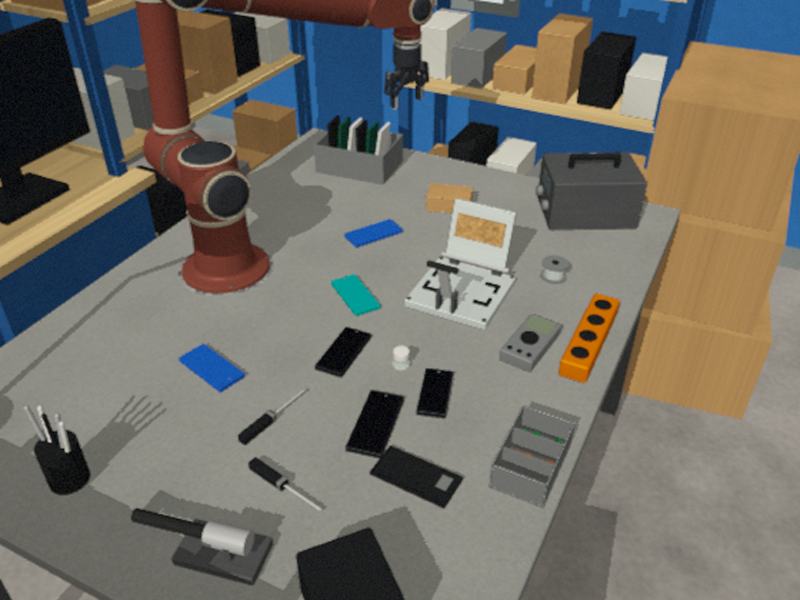

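The image shows three black phones at (458,243), (507,268) and (450,330) in the 800-scale top view. The black item with a square camera at (536,220) is the shell. The press is at (333,280), with its lid towards world +y. Next I'll measure the outlines.

```bash
cat > h.py <<'E'
from plant import manip
import cv2, numpy as np
from scipy.spatial.transform import Rotation as R
def q(w): return R.from_quat([w[1],w[2],w[3],w[0]])
def cam(name):
    s=manip.state(); f=manip.grab_frame(name)
    if name=="wrist":
        T=np.eye(4);T[:3,:3]=q(s["tool_rot"]).as_matrix();T[:3,3]=s["tool_pos"]
        C=T@np.array(f["tool_from_camera"]); f["eye"]=C[:3,3]; f["M"]=C[:3,:3]
    else: f["M"]=q(f["rotation"]).as_matrix()
    return f
def tow(f,px,z):
    px=np.atleast_2d(px).astype(float)
    d=np.c_[(px[:,0]-f["cx"])/f["fx"],(px[:,1]-f["cy"])/f["fy"],np.ones(len(px))]@f["M"].T
    e=np.array(f["eye"]); return (e+d*((z-e[2])/d[:,2])[:,None])[:,:2]
def topx(f,P):
    c=(np.atleast_2d(P)-np.array(f["eye"]))@f["M"]
    return np.c_[c[:,0]/c[:,2]*f["fx"]+f["cx"],c[:,1]/c[:,2]*f["fy"]+f["cy"]]
E
python3 - <<'E'
from h import *
f=cam("top"); g=f["img"].max(2)
for nm,(u,v) in dict(A=(458,243),B=(507,268),C=(450,330)).items():
    u*=.7;v*=.7
    big=cv2.resize(g,None,fx=8,fy=8,interpolation=cv2.INTER_CUBIC)
    m=(big<48).astype(np.uint8); n,l,st,c=cv2.connectedComponentsWithStats(m)
    k=l[int(v*8),int(u*8)]
    ys,xs=np.nonzero(l==k); px=np.c_[xs,ys]/8-0.4375
    w=tow(f,px,.012); r=cv2.minAreaRect((w*1000).astype(np.float32)); print(nm,k,r,g[int(v)-14:int(v)+14:2,int(u)].tolist())
im=f["img"]
c=im[140:270,150:430]; cv2.imwrite("pics/crop1.png",cv2.resize(c[:,:,::-1],(800,371),interpolation=cv2.INTER_CUBIC))
E
```

```text
A 73 ((649.076416015625, -169.90609741210938), (52.31234359741211, 120.51326751708984), 17.32196044921875) [123, 125, 123, 84, 33, 29, 28, 25, 30, 31, 26, 71, 122, 125]
B 93 ((580.46728515625, -284.03692626953125), (63.52907943725586, 130.5753936767578), 11.6626558303833) [125, 125, 109, 49, 42, 41, 39, 38, 39, 37, 37, 32, 90, 123]
C 0 ((518.2364501953125, -30.2275390625), (2113.357421875, 1560.9256591796875), 89.25077056884766) [127, 124, 127, 106, 50, 53, 56, 51, 51, 51, 43, 41, 97, 127]
```

View pics/crop1.png

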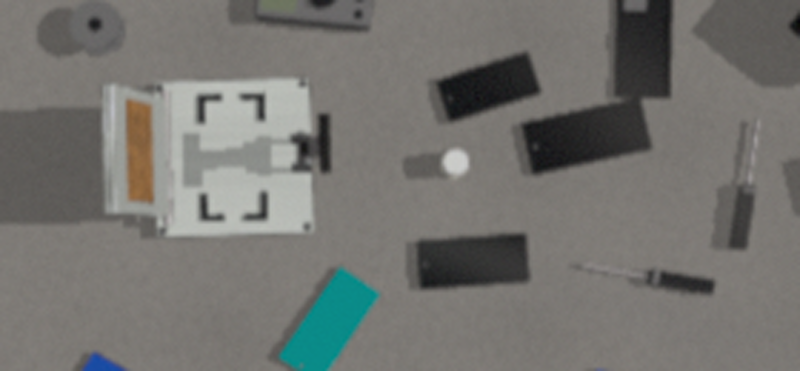

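The crop shows phone A at (489,86), B at (587,135) and C at (472,261). B looks longest, A shortest and C in between. I'll confirm with better thresholds, and fit the press deck and corner stops.

Run:
```python
from h import *
f=cam("top"); g=f["img"].max(2)
big=cv2.resize(g,None,fx=8,fy=8,interpolation=cv2.INTER_CUBIC)
for th in (75,85):
  for nm,(u,v) in dict(A=(458,243),B=(507,268),C=(450,330)).items():
    m=(big<th).astype(np.uint8); n,l,st,c=cv2.connectedComponentsWithStats(m)
    k=l[int(v*5.6),int(u*5.6)]
    ys,xs=np.nonzero(l==k); w=tow(f,np.c_[xs,ys]/8-0.4375,.012); r=cv2.minAreaRect((w*1000).astype(np.float32)); print(th,nm,np.round(r[0],1),np.round(r[1],1),round(r[2],1))
# corner stops: dark blobs within deck region
x0,y0,x1,y1=215,170,247,220
sub=big[y0*8:y1*8,x0*8:x1*8]; n,l,st,c=cv2.connectedComponentsWithStats((sub<110).astype(np.uint8))
P=[]
for k in range(1,n):
    if st[k,4]>300:
        ys,xs=np.nonzero(l==k); w=tow(f,np.c_[xs+x0*8,ys+y0*8]/8-0.4375,.025)*1000
        print(k,st[k].tolist(),np.round(w.min(0)),np.round(w.max(0)),np.round(w.mean(0),1))
# deck outline
m=(big>165).astype(np.uint8); n,l,st,c=cv2.connectedComponentsWithStats(m)
k=l[int(280*5.6),int(330*5.6)]; print(k,(st[k]/8).tolist())
ys,xs=np.nonzero(l==l[int(250*5.6),int(332*5.6)]); w=tow(f,np.c_[xs,ys]/8-.4375,.02)*1000
print(cv2.minAreaRect(w.astype(np.float32)))
```

```text
75 A [ 648.9 -169.8] [ 57.6 126.5] 17.1
75 B [ 642.  -338.3] [152.9 304.9] 54.1
75 C [ 423.2 -144.3] [ 61.7 142.4] 3.3
85 A [ 648.6 -169.4] [ 59.4 129.7] 17.2
85 B [ 641.9 -338.3] [155.  307.1] 54.1
85 C [ 423.2 -143.8] [ 63.8 145.2] 3.2
1 [33, 25, 66, 79, 2033] [608. 174.] [643. 204.] [630.  194.9]
2 [157, 24, 64, 73, 1901] [609. 119.] [643. 147.] [630.4 127.6]
3 [165, 300, 63, 76, 1949] [482. 117.] [516. 146.] [494.3 126. ]
4 [40, 306, 65, 72, 1840] [482. 174.] [515. 203.] [494.6 193.8]
0 [0.0, 0.0, 560.0, 420.0, 1847493.875]
((562.97607421875, 153.40863037109375), (197.73948669433594, 186.0642852783203), 0.759469211101532)
```

C measures 142 x 62 mm, so it is phone_m. A is about 126 x 58 mm (small) and B is the longest (large). I'll move over C at the current height and turn the gripper to it.

```bash
A='[[1,[-0.621,-0.864,0],0],[1,[-0.621,-0.864,0],0],[1,[-0.621,-0.864,0],0],[1,[-0.621,-0.864,0],0]]'; true
python3 -m pendant '[[1,[-0.621,-0.864,0],0],[1,[-0.621,-0.864,0],0],[1,[-0.621,-0.864,0],0]]' >/dev/null
python3 -m pendant '[[1,[-0.621,-0.864,0],0],[1,[-0.621,-0.864,0],0],[1,[-0.621,-0.864,0],0]]' 
python3 -m pendant '[[1,[-0.621,-0.864,0],0],[1,[-0.621,-0.864,0],0],[1,[-0.621,-0.864,0],0]]' >/dev/null
python3 -m pendant '[[1,[-0.621,-0.864,0],0],[1,[-0.621,-0.864,0],0],[1,[-0.621,-0.864,0],0]]' 
python3 -m pendant '[[1,[-0.621,-0.864,0],0],[1,[-0.621,-0.864,0],0],[1,[-0.621,-0.864,0],0]]' >/dev/null
python3 -m pendant '[[1,[-0.621,-0.864,0],0.376],[1,[-0.621,-0.864,0],0.376],[1,[-0.621,-0.864,0],0.376],[1,[-0.621,-0.864,0],0.376],[1,[-0.621,-0.864,0],0.376],[1,[-0.621,-0.864,0],0.376],[1,[-0.621,-0.864,0],0.376],[1,[-0.621,-0.864,0],0.376],[1,[-0.621,-0.864,0],0.376],[1,[-0.621,-0.864,0],0.376]]'
python3 - <<'E'
from h import *
f=cam("wrist"); cv2.imwrite("pics/w1.png",f["img"][:,:,::-1])
s=manip.state(); print(s["tool_pos"],q(s["tool_rot"]).as_matrix().round(4).tolist())
g=f["img"].max(2)
for th in (60,75,85):
    n,l,st,c=cv2.connectedComponentsWithStats((g<th).astype(np.uint8))
    u,v=topx(f,[[.423,-.144,.012]])[0]; k=l[int(v),int(u)]; ys,xs=np.nonzero(l==k)
    print(u,v,st[k],cv2.minAreaRect((tow(f,np.c_[xs,ys],.012)*1000).astype(np.float32)))
E
```

```text
time: 0.85
tool_pos: [0.2776, 0.3435, 0.2311]
tool_rot: [0.0, 0.166, 0.986, -0.0]
contact_force: [0.2, -0.8, 0.8]
gripper_width: 1.001
grasp_force: 0.0
time: 1.45
tool_pos: [0.3508, 0.0987, 0.2315]
tool_rot: [0.001, 0.167, 0.986, -0.0]
contact_force: [0.3, 0.1, -0.5]
gripper_width: 0.995
grasp_force: 0.0
time: 2.75
tool_pos: [0.4235, -0.1433, 0.2313]
tool_rot: [-0.0, 0.686, 0.728, -0.0]
contact_force: [-0.2, -0.5, -0.5]
gripper_width: 0.999
grasp_force: 0.0
[ 0.42348119 -0.14328466  0.23128418] [[-0.0591, 0.9983, -0.0], [0.9983, 0.0591, -0.0], [-0.0, -0.0, -1.0]]
281.5084689253362 181.05135089129922 [ 256  124   53  111 5508] ((422.8364562988281, -145.58688354492188), (62.2408332824707, 139.61216735839844), 3.0535781383514404)
281.5084689253362 181.05135089129922 [ 255  123   54  112 5587] ((422.7313537597656, -145.15078735351562), (62.67132568359375, 140.5076446533203), 3.0243496894836426)
281.5084689253362 181.05135089129922 [ 255  123   54  112 5622] ((422.5550231933594, -145.13015747070312), (62.99319076538086, 140.8427734375), 3.0726816654205322)
```

View pics/w1.png

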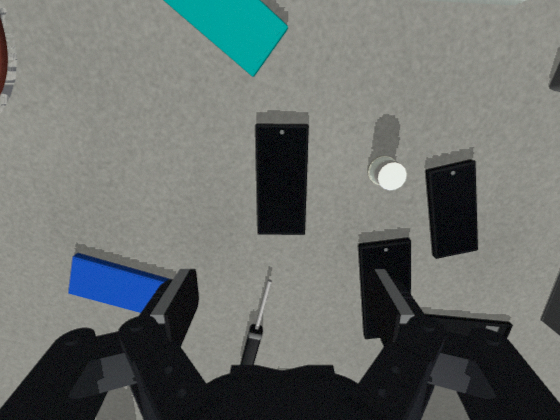

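The wrist view at 560 x 420 shows phone_m at (282,180). The top and wrist fits agree: centre (0.4227, -0.145), angle 3°. I'll descend with the fingers a little less than fully open.

```bash
python3 -m pendant '[[0.88,[-0.015,-0.007,0.8],0],[0.88,[-0.015,-0.007,0.8],0],[0.88,[-0.015,-0.007,0.8],0]]' >/dev/null
python3 -m pendant '[[0.88,[0,0,0.4],0],[0.88,[0,0,0.8],0],[0.88,[0,0,0.85],0],[0.88,[0,0,0.85],0],[0.88,[0,0,0.85],0]]'
python3 -m pendant '[[0.88,[0,0,0.05],0],[0.88,[0,0,0.09],0],[0.88,[0,0,0.09],0]]'
```

```text
time: 3.6
tool_pos: [0.4252, -0.1464, 0.0367]
tool_rot: [0.003, 0.687, 0.727, 0.001]
contact_force: [1.1, -0.2, 0.6]
gripper_width: 0.883
grasp_force: 0.0
time: 3.9
tool_pos: [0.4229, -0.1452, 0.0227]
tool_rot: [0.0, 0.687, 0.727, 0.0]
contact_force: [0.3, 0.0, -0.4]
gripper_width: 0.878
grasp_force: 0.0
```

```bash
python3 -m pendant '[[0.88,[0,0,0.05],0],[0.88,[0,0,0.09],0],[0.88,[0,0,0.09],0]]' | grep -E 'pos|force'
python3 -m pendant '[[0.88,[0,0,0.025],0],[0.88,[0,0,0.05],0],[0.88,[0,0,0.05],0]]'| grep -E 'pos|force'
python3 - <<'E'
from h import *
f=cam("wrist"); cv2.imwrite("pics/w2.png",f["img"][:,:,::-1])
E
```

```text
tool_pos: [0.422, -0.1447, 0.0106]
contact_force: [-0.1, -0.6, -0.3]
grasp_force: 0.0
tool_pos: [0.4224, -0.145, 0.0052]
contact_force: [-0.3, 0.6, 0.3]
grasp_force: 0.0
```

View pics/w2.png

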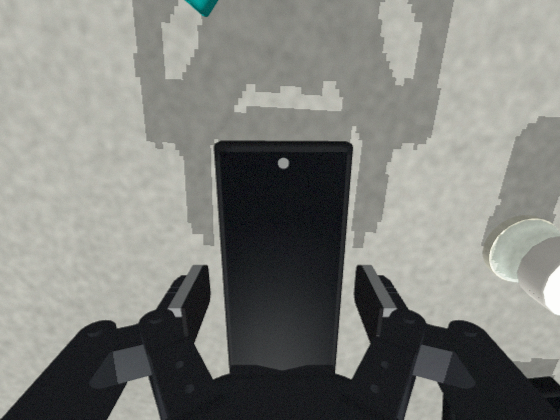

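The fingers straddle the phone evenly, with pads at (190,290) and (375,290). I'll feel for the bench in small steps.

```bash
python3 -m pendant '[[0.88,[0,0,0.02],0],[0.88,[0,0,0.03],0],[0.88,[0,0,0.03],0]]' | grep -E 'pos|force'
python3 -m pendant '[[0.88,[0,0,0.02],0],[0.88,[0,0,0.02],0]]'| grep -E 'pos|force'
```

```text
tool_pos: [0.4227, -0.1451, 0.0019]
contact_force: [-0.4, 0.4, 0.2]
grasp_force: 0.0
tool_pos: [0.4226, -0.1451, -0.0006]
contact_force: [0.4, -0.6, 0.0]
grasp_force: 0.0
```

```bash
python3 -m pendant '[[0.88,[0,0,0.02],0],[0.88,[0,0,0.02],0]]' | grep -E 'pos|force'
python3 -m pendant '[[0.88,[0,0,0.01],0],[0.88,[0,0,0.01],0]]'| grep -E 'pos|force'
python3 -m pendant '[[0.7,[0,0,0],0],[0.7,[0,0,0],0],[0.7,[0,0,0],0],[0.7,[0,0,0],0],[0.7,[0,0,0],0]]'
```

```text
tool_pos: [0.4226, -0.1451, -0.003]
contact_force: [0.3, 0.7, -0.2]
grasp_force: 0.0
tool_pos: [0.4227, -0.1451, -0.004]
contact_force: [0.1, -0.1, 0.8]
grasp_force: 0.0
time: 5.95
tool_pos: [0.4233, -0.1455, -0.0034]
tool_rot: [0.001, 0.687, 0.727, 0.0]
contact_force: [0.2, -0.6, 4.4]
gripper_width: 0.729
grasp_force: 66.4
```

```bash
python3 -m pendant '[[0.7,[0,0,-0.05],0],[0.7,[0,0,-0.2],0],[0.7,[0,0,-0.45],0],[0.7,[0,0,-0.7],0],[0.7,[0,0,-0.95],0],[0.7,[0,0,-1],0],[0.7,[0,0,-1],0]]'
python3 - <<'E'
from h import *
f=cam("wrist"); cv2.imwrite("pics/w3.png",f["img"][:,:,::-1])
E
```

```text
time: 6.65
tool_pos: [0.423, -0.1453, 0.1164]
tool_rot: [0.001, 0.687, 0.727, 0.0]
contact_force: [0.4, 0.3, -2.5]
gripper_width: 0.732
grasp_force: 66.0
```

View pics/w3.png

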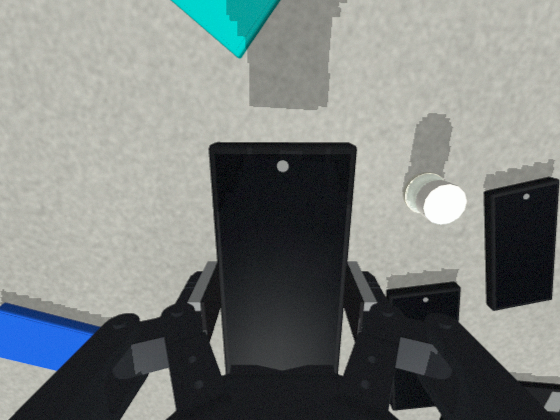

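The phone is held level, with its far edge at row 144. I'll work out its offset in the tool frame, then rise and carry it over the press.

```bash
python3 -m pendant '[[0.7,[0,0,-0.3],0],[0.7,[0,0,-0.6],0],[0.7,[0,0,-0.9],0],[0.7,[0,0,-0.9],0]]' >/dev/null
python3 -m pendant '[[0.7,[0.2,0.1,0],0],[0.7,[0.5,0.26,0],0],[0.7,[0.826,0.434,0],0],[0.7,[0.826,0.434,0],0]]' >/dev/null
python3 -m pendant '[[0.7,[0.3,0.16,0],0],[0.7,[0.6,0.32,0],0],[0.7,[0.826,0.434,0],0],[0.7,[0.826,0.434,0],0]]' >/dev/null
python3 -m pendant '[[0.7,[0.3,0.16,0],-0.05],[0.7,[0.6,0.32,0],-0.1],[0.7,[0.826,0.434,0],-0.15],[0.7,[0.826,0.434,0],-0.2],[0.7,[0.826,0.434,0],-0.25],[0.7,[0.826,0.434,0],-0.3],[0.7,[0.826,0.434,0],-0.35],[0.7,[0.826,0.434,0],-0.4],[0.7,[0.826,0.434,0],-0.45],[0.7,[0.826,0.434,0],-0.484]]'
python3 -m pendant '[[0.7,[0,0,0],0],[0.7,[0,0,0],0]]'
python3 - <<'E'
from h import *
f=cam("wrist"); cv2.imwrite("pics/w4.png",f["img"][:,:,::-1])
s=manip.state(); M=q(s["tool_rot"]).as_matrix(); print(s["tool_pos"],M.round(4).tolist())
g=f["img"].max(2).astype(int)
print(topx(f,[[.5623,.1606,.025],[.6358,.195,.025],[.6358,.126,.025]]))
# edges in tool frame from stored picture w3 constants: same camera geometry
for px in ([213,144],[354,144],[218,300],[348,300]):
    w=tow(f,[px],s["tool_pos"][2]+.0155)[0]; print(px,(M.T@(np.r_[w,0]-np.r_[s["tool_pos"][:2],0])*1000).round(1))
E
```

```text
time: 8.9
tool_pos: [0.5608, 0.1589, 0.2211]
tool_rot: [-0.002, 0.005, 1.0, -0.001]
contact_force: [-0.9, 0.5, -1.6]
gripper_width: 0.726
grasp_force: 66.8
time: 9.1
tool_pos: [0.5612, 0.1596, 0.2222]
tool_rot: [-0.001, 0.009, 1.0, -0.0]
contact_force: [-0.4, 0.4, -1.5]
gripper_width: 0.73
grasp_force: 66.8
[0.56136002 0.15980739 0.22264818] [[-0.9998, 0.0173, -0.0022], [0.0173, 0.9998, -0.0006], [0.0022, -0.0006, -1.0]]
[[282.95793583 186.2815538 ]
 [311.43511815 242.89079021]
 [256.38432662 243.8332123 ]]
[213, 144] [ 70.4 -29.    0.2]
[354, 144] [70.3 29.3  0.1]
[218, 300] [ -5.5 -32.3   0. ]
[348, 300] [-5.6 32.2 -0. ]
```

View pics/w4.png

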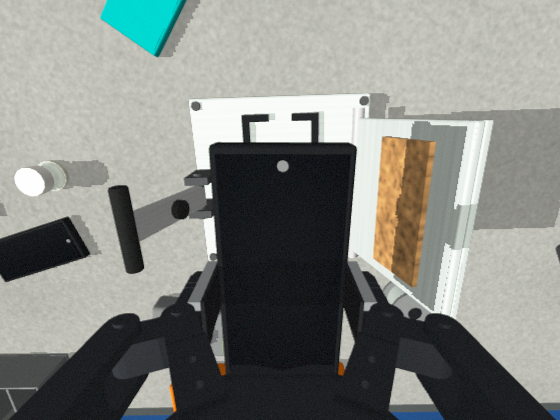

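The image shows the phone held over the press. The two robot-side stops are visible at (255,118) and (312,118), the lever bar is at (125,230) and the lid is on the right. I'll refine the press pose from those stops.

Run:
```python
from h import *
f=cam("wrist"); s=manip.state(); M=q(s["tool_rot"]).as_matrix(); print(s["tool_pos"],np.degrees(np.arctan2(M[1,1],M[0,1])))
g=cv2.resize(f["img"].max(2),None,fx=8,fy=8,interpolation=cv2.INTER_CUBIC)
x0,y0,x1,y1=230,106,332,142
sub=g[y0*8:y1*8,x0*8:x1*8]
n,l,st,c=cv2.connectedComponentsWithStats((sub<100).astype(np.uint8))
for k in range(1,n):
    if st[k,4]>2000:
        ys,xs=np.nonzero(l==k); w=tow(f,np.c_[xs+x0*8,ys+y0*8]/8-.4375,.025)*1000
        print(k,st[k].tolist(),w.min(0).round(1),w.max(0).round(1))
        b=w[w[:,0]<w[:,0].min()+6]; # outer bar
        print('  outer bar y range',b[:,1].min(),b[:,1].max())
        # outer edge slope
        yy=np.arange(np.ceil(w[:,1].min())+3,w[:,1].max()-3,1); e=[w[abs(w[:,1]-y)<.6][:,0].min() for y in yy]; p=np.polyfit(yy,e,1); print('  edge slope',p[0],np.mean(e),np.mean(yy))
# deck corner edge
n,l,st,c=cv2.connectedComponentsWithStats((g<140).astype(np.uint8))
for u,v in ((196,105),(364,100)):
    k=l[v*8,u*8]; print((st[k]/8).round(1), tow(f,c[k]/8-.4375,.02)*1000)
```

```text
[0.56152775 0.15998183 0.22305108] 89.04479352243564
1 [494, 52, 211, 236, 21118] [480.6 171.3] [511.9 200.5]
  outer bar y range 171.28125035854166 199.9250649827274
  edge slope -0.022075875619299298 480.9181219704862 186.0
2 [94, 65, 214, 223, 20143] [481.4 116.8] [510.5 145.8]
  outer bar y range 116.77917508517932 145.79571649838465
  edge slope 0.002087394666008004 481.5074214763683 131.0
[191.2 101.5   9.1   8.8 485.2] [[471.36493108  66.57901809]]
[359.6  96.4   9.    8.5 496. ] [[469.2735111  250.12046969]]
```

```bash
python3 -m pendant '[[0.7,[-0.009,0,0.1],-0.009],[0.7,[-0.009,0,0.4],-0.009],[0.7,[-0.009,0,0.75],-0.009],[0.7,[-0.009,0,0.75],-0.009]]' >/dev/null
python3 -m pendant '[[0.7,[0,0,0.25],0],[0.7,[0,0,0.5],0],[0.7,[0,0,0.65],0],[0.7,[0,0,0.65],0],[0.7,[0,0,0.65],0],[0.7,[0,0,0.65],0]]'
python3 - <<'E'
from h import *
f=cam("wrist"); cv2.imwrite("pics/w5.png",f["img"][:,:,::-1])
s=manip.state(); M=q(s["tool_rot"]).as_matrix(); print(s["tool_pos"],np.degrees(np.arctan2(M[1,1],M[0,1])),M[:,2].round(4))
E
```

```text
time: 10.2
tool_pos: [0.5648, 0.1609, 0.0587]
tool_rot: [0.002, -0.007, 1.0, 0.0]
contact_force: [0.7, -0.8, -1.1]
gripper_width: 0.726
grasp_force: 66.8
[0.56472591 0.16081609 0.05862575] 90.8196550149855 [ 4.e-03  6.e-04 -1.e+00]
```

View pics/w5.png

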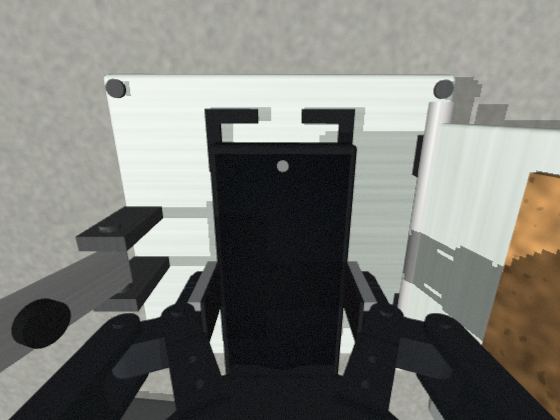

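```bash
python3 -m pendant '[[0.7,[0,0,0],0],[0.7,[0,0,0],0],[0.7,[0,0,0],0]]'
python3 - <<'E'
from h import *
f=cam("wrist"); s=manip.state(); M=q(s["tool_rot"]).as_matrix(); p=s["tool_pos"]; print(p,np.degrees(np.arctan2(M[1,1],M[0,1])),M[:,2].round(4))
g=cv2.resize(f["img"].max(2),None,fx=8,fy=8,interpolation=cv2.INTER_CUBIC)
x0,y0,x1,y1=195,95,370,141
sub=g[y0*8:y1*8,x0*8:x1*8]
n,l,st,c=cv2.connectedComponentsWithStats((sub<90).astype(np.uint8))
for k in range(1,n):
    if st[k,4]>4000:
        ys,xs=np.nonzero(l==k); w=tow(f,np.c_[xs+x0*8,ys+y0*8]/8-.4375,.025)*1000
        b=w[w[:,0]<w[:,0].min()+5]; print(st[k].tolist(),w.min(0).round(1),w.max(0).round(1),b[:,1].min(),b[:,1].max())
n,l,st,c=cv2.connectedComponentsWithStats((g<150).astype(np.uint8))
for u,v in ((114,88),(442,89)):
    k=l[v*8,u*8]; print((st[k]/8).round(1), tow(f,c[k]/8-.4375,.02)*1000)
for r in (146,): 
  row=g[(152)*8,:]; xs=np.nonzero(row<60)[0]/8; print(xs[(xs>205)&(xs<365)][[0,-1]])
E
```

```text
time: 10.55
tool_pos: [0.5632, 0.1606, 0.0566]
tool_rot: [0.0, -0.007, 1.0, 0.0]
contact_force: [-0.2, 0.2, -2.1]
gripper_width: 0.73
grasp_force: 66.8
[0.56308936 0.16055376 0.05637234] 90.81463759142831 [ 4.e-04  0.e+00 -1.e+00]
[80, 135, 429, 233, 61842] [481.  116.4] [496.8 146. ] 116.42777689263552 146.01219728066192
[859, 138, 429, 230, 61981] [480.3 170.4] [495.8 200. ] 170.39926647922934 199.87106077409422
[ 104.    82.1   22.4   19.1 2560.1] [[471.21917306  66.32797729]]
[  434.9    79.9   125.1    54.6 21240.9] [[478.38158424 273.69655365]]
[208.25  356.125]
```

```bash
python3 -m pendant '[[0.7,[0.006,-0.01,0.05],0],[0.7,[0.006,-0.01,0.12],0],[0.7,[0.006,-0.01,0.2],0],[0.7,[0.006,-0.01,0.22],0],[0.7,[0.006,-0.01,0.22],0],[0.7,[0.006,-0.01,0.22],0]]' 
python3 -m pendant '[[0.7,[0,0,0.03],0],[0.7,[0,0,0.05],0],[0.7,[0,0,0.05],0]]' 
python3 -m pendant '[[0.7,[0,0,0.02],0],[0.7,[0,0,0.04],0],[0.7,[0,0,0.04],0]]'
```

```text
time: 11.2
tool_pos: [0.5623, 0.1594, 0.0296]
tool_rot: [-0.0, -0.007, 1.0, -0.0]
contact_force: [0.4, -0.7, -1.2]
gripper_width: 0.729
grasp_force: 66.8
time: 11.5
tool_pos: [0.562, 0.1593, 0.0233]
tool_rot: [-0.0, -0.007, 1.0, -0.0]
contact_force: [-0.3, 0.7, -1.9]
gripper_width: 0.727
grasp_force: 66.8
time: 11.8
tool_pos: [0.5619, 0.1593, 0.0184]
tool_rot: [-0.0, -0.007, 1.0, -0.0]
contact_force: [-0.4, -0.7, -1.0]
gripper_width: 0.725
grasp_force: 66.8
```

No contact, and the phone is already below the stop tops, so it fits. Now I'll set it down.

```bash
python3 -m pendant '[[0.7,[0,0,0.008],0],[0.7,[0,0,0.015],0],[0.7,[0,0,0.015],0],[0.7,[0,0,0.015],0]]' 
python3 -m pendant '[[0.75,[0,0,0],0],[0.8,[0,0,0],0],[0.86,[0,0,0],0],[0.86,[0,0,0],0],[0.86,[0,0,-0.02],0],[0.86,[0,0,-0.1],0],[0.86,[0,0,-0.4],0],[0.86,[0,0,-0.8],0],[0.86,[0,0,-1],0],[0.86,[0,0,-1],0]]' 
python3 -m pendant '[[0.86,[0,0,-0.4],0],[0.86,[0,0,-0.8],0],[0.86,[0,0,-0.8],0],[0.86,[0,0,-0.8],0]]'
python3 - <<'E'
from h import *
f=cam("wrist"); cv2.imwrite("pics/w6.png",f["img"][:,:,::-1])
s=manip.state(); M=q(s["tool_rot"]).as_matrix(); print(s["tool_pos"],M.round(3).tolist())
E
```

```text
time: 12.2
tool_pos: [0.5623, 0.1594, 0.0171]
tool_rot: [0.0, -0.007, 1.0, 0.0]
contact_force: [0.1, 1.1, -1.3]
gripper_width: 0.724
grasp_force: 66.8
time: 13.2
tool_pos: [0.5659, 0.1599, 0.1441]
tool_rot: [0.006, -0.007, 1.0, 0.001]
contact_force: [0.2, -0.3, 0.4]
gripper_width: 0.862
grasp_force: 0.0
time: 13.6
tool_pos: [0.5629, 0.1594, 0.2346]
tool_rot: [0.001, -0.007, 1.0, 0.0]
contact_force: [-0.3, 0.6, -0.8]
gripper_width: 0.861
grasp_force: 0.0
[0.56184552 0.15928672 0.23235657] [[-1.0, -0.014, -0.001], [-0.014, 1.0, -0.0], [0.001, -0.0, -1.0]]
```

View pics/w6.png

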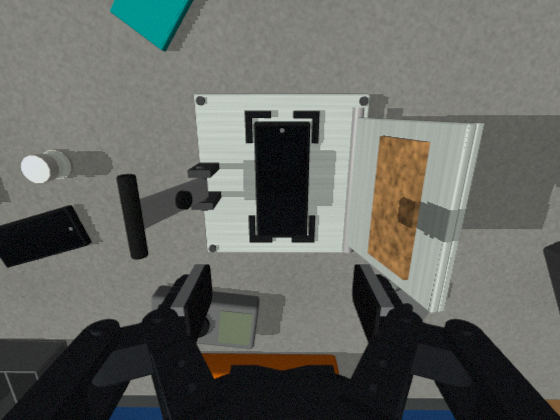

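The phone is seated squarely between the four stops, at (282,180) in the image. I'll check its pose and fit the lid and lever angles from this frame.

Run:
```python
from h import *
f=cam("wrist")
g=f["img"].max(2)
m=np.zeros_like(g); m[125:236,250:315]=(g<45)[125:236,250:315]
m=cv2.morphologyEx(m.astype(np.uint8),cv2.MORPH_OPEN,np.ones((25,25)))
ys,xs=np.nonzero(m); print(cv2.minAreaRect((tow(f,np.c_[xs,ys],.032)*1000).astype(np.float32)))
c=np.array([.5622,.1594,0]);a=.0114;Rz=np.array([[np.cos(a),-np.sin(a),0],[np.sin(a),np.cos(a),0],[0,0,1]])
P=lambda pts: topx(f,c+np.array(pts)/1000@Rz.T).round(0).tolist()
for t in np.arange(1.7,2.0,.05): print('lid',round(t,2),P([[-75,82-140*np.cos(t),42+140*np.sin(t)],[75,82-140*np.cos(t),42+140*np.sin(t)]]), 'clamp',round(t+.1,2),P([[-35,-88+100*np.cos(t+.1),58+100*np.sin(t+.1)],[35,-88+100*np.cos(t+.1),58+100*np.sin(t+.1)]]))
s=manip.state();print(s["joint_pos"].round(2))
```

```text
((560.5929565429688, 159.4468231201172), (132.54725646972656, 61.756046295166016), 0.7596686482429504)
lid 1.7 [[443.0, 125.0], [409.0, 323.0]] clamp 1.8 [[135.0, 178.0], [148.0, 262.0]]
lid 1.75 [[453.0, 125.0], [417.0, 322.0]] clamp 1.85 [[129.0, 178.0], [143.0, 261.0]]
lid 1.8 [[463.0, 125.0], [425.0, 321.0]] clamp 1.9 [[124.0, 178.0], [138.0, 260.0]]
lid 1.85 [[472.0, 125.0], [432.0, 319.0]] clamp 1.95 [[119.0, 177.0], [133.0, 259.0]]
lid 1.9 [[480.0, 125.0], [439.0, 318.0]] clamp 2.0 [[114.0, 177.0], [129.0, 258.0]]
lid 1.95 [[488.0, 125.0], [446.0, 316.0]] clamp 2.05 [[110.0, 176.0], [125.0, 257.0]]
lid 2.0 [[495.0, 125.0], [452.0, 314.0]] clamp 2.1 [[106.0, 175.0], [121.0, 255.0]]
[ 0.15 -0.04  1.71  0.    1.48 -1.44]
```

```bash
python3 -m pendant '[[0.5,[0,0,0],0.045],[0,[0,0,0],0.09],[0,[0,0,0],0.135],[0,[0,0,0],0.18],[0,[0,0,0],0.225],[0,[0,0,0],0.27],[0,[0,0,0],0.315],[0,[0,0,0],0.36],[0,[0,0,0],0.405],[0,[0,0,0],0.5]]' >/dev/null
python3 -m pendant '[[0,[0,0,0],0.05],[0,[0,0,0],0.05],[0,[0,0,0],0.05],[0,[0,0,0],0.05]]'
python3 - <<'E'
from h import *
s=manip.state(); M=q(s["tool_rot"]).as_matrix(); print(s["tool_pos"],M.round(3).tolist(),s["joint_pos"].round(2))
E
```

```text
time: 15.1
tool_pos: [0.5619, 0.1593, 0.232]
tool_rot: [-0.001, 0.704, 0.71, -0.001]
contact_force: [0.6, 0.9, -0.3]
gripper_width: -0.001
grasp_force: 0.0
[0.56185552 0.15926406 0.23200992] [[-0.008, 1.0, -0.002], [1.0, 0.008, -0.0], [-0.0, -0.002, -1.0]] [ 0.15 -0.04  1.71 -0.    1.48  0.14]
```

```bash
python3 -m pendant '[[0,[0.4,0,0],0],[0,[0.8,0,0],0],[0,[0.8,0,0],0]]' >/dev/null
python3 -m pendant '[[0,[0.4,0,0],0],[0,[0.53,0,0],0],[0,[0.53,0,0],0],[0,[0.53,0,0],0]]' 
python3 -m pendant '[[0,[0,0,0.3],0],[0,[0,0,0.6],0],[0,[0,0,0.76],0],[0,[0,0,0.76],0],[0,[0,0,0.76],0]]' 
python3 -m pendant '[[0,[-0.03,0,0],0],[0,[-0.06,0,0],0],[0,[-0.06,0,0],0]]'
```

```text
time: 15.8
tool_pos: [0.5614, 0.3182, 0.2328]
tool_rot: [0.0, 0.705, 0.709, -0.001]
contact_force: [-0.5, 0.4, 0.0]
gripper_width: -0.001
grasp_force: 0.0
time: 16.3
tool_pos: [0.5618, 0.3178, 0.1424]
tool_rot: [0.0, 0.706, 0.709, -0.0]
contact_force: [-0.0, 0.3, 0.8]
gripper_width: -0.004
grasp_force: 0.0
time: 16.6
tool_pos: [0.5623, 0.3114, 0.1436]
tool_rot: [0.001, 0.705, 0.709, 0.001]
contact_force: [-0.9, 1.0, 0.3]
gripper_width: 0.002
grasp_force: 0.0
```

```bash
python3 -m pendant '[[0,[-0.06,0,0],0],[0,[-0.12,0,0],0],[0,[-0.18,0,0],0],[0,[-0.24,0,0],0],[0,[-0.3,0,0],0]]' 
python3 -m pendant '[[0,[-0.06,0,0],0],[0,[-0.12,0,0],0],[0,[-0.18,0,0],0],[0,[-0.24,0,0],0],[0,[-0.3,0,0],0]]'
python3 - <<'E'
from h import *
f=cam("scene"); cv2.imwrite("pics/s2.png",cv2.resize(f["img"][110:260,250:400,::-1],(600,600),interpolation=cv2.INTER_CUBIC))
E
```

```text
time: 17.1
tool_pos: [0.5617, 0.2751, 0.1421]
tool_rot: [0.0, 0.705, 0.709, 0.0]
contact_force: [0.4, 2.1, 2.3]
gripper_width: -0.002
grasp_force: 1.0
time: 17.6
tool_pos: [0.5619, 0.2389, 0.1417]
tool_rot: [0.0, 0.705, 0.709, -0.0]
contact_force: [0.3, 1.7, 0.6]
gripper_width: 0.001
grasp_force: 0.9
```

View pics/s2.png

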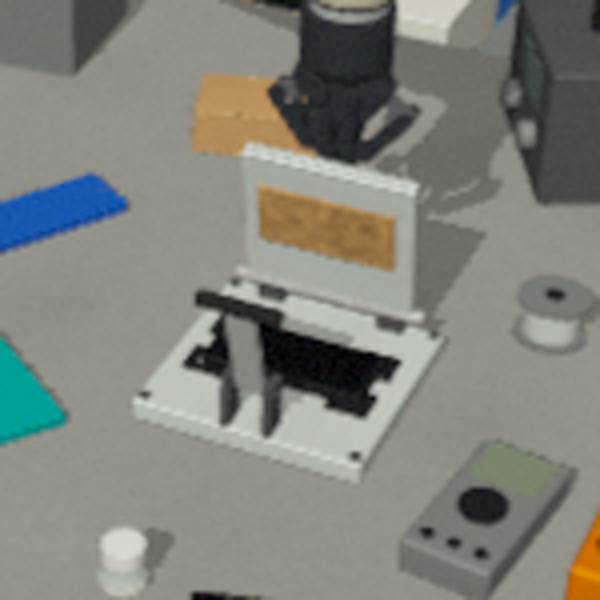

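The lid is about upright, as the crop shows at (330,230), with the fingers behind it. I'll follow the hinge arc down with the fingertips.

```bash
python3 -m pendant '[[0,[-0.071,0,0.015],0],[0,[-0.141,0,0.037],0],[0,[-0.208,0,0.063],0],[0,[-0.275,0,0.093],0],[0,[-0.337,0,0.13],0],[0,[-0.398,0,0.171],0],[0,[-0.452,0,0.218],0],[0,[-0.504,0,0.27],0],[0,[-0.55,0,0.325],0],[0,[-0.593,0,0.385],0]]' 
python3 -m pendant '[[0,[0,0,0],0],[0,[0,0,0],0]]'
```

```text
time: 18.65
tool_pos: [0.5621, 0.168, 0.095]
tool_rot: [-0.0, 0.705, 0.709, -0.0]
contact_force: [1.1, 0.2, 0.9]
gripper_width: 0.003
grasp_force: 0.6
time: 18.85
tool_pos: [0.5616, 0.1684, 0.0949]
tool_rot: [-0.001, 0.705, 0.709, -0.001]
contact_force: [-0.2, -0.5, 0.9]
gripper_width: 0.004
grasp_force: 0.0
```

```bash
python3 -m pendant '[[0,[-0.034,0,0.064],0],[0,[-0.066,0,0.129],0],[0,[-0.09,0,0.197],0],[0,[-0.11,0,0.268],0],[0,[-0.12,0,0.33],0],[0,[-0.128,0,0.38],0],[0,[-0.128,0,0.4],0],[0,[-0.128,0,0.4],0]]' 
python3 -m pendant '[[0,[0,0,0.01],0],[0,[0,0,0.02],0],[0,[0,0,0.02],0]]'
python3 -m pendant '[[0,[0,0,0.01],0],[0,[0,0,0.02],0],[0,[0,0,0.02],0]]'
```

```text
time: 19.65
tool_pos: [0.5617, 0.1532, 0.0469]
tool_rot: [-0.0, 0.705, 0.709, -0.001]
contact_force: [0.1, -0.3, 0.3]
gripper_width: 0.001
grasp_force: 0.0
time: 19.95
tool_pos: [0.5626, 0.1534, 0.046]
tool_rot: [0.0, 0.705, 0.709, 0.0]
contact_force: [-1.3, -0.4, 3.7]
gripper_width: -0.002
grasp_force: 1.7
time: 20.25
tool_pos: [0.5627, 0.1534, 0.0459]
tool_rot: [-0.0, 0.705, 0.709, -0.0]
contact_force: [-9.4, -1.2, 16.4]
gripper_width: 0.0
grasp_force: 8.1
```

The lid stopped at fingertip z = 0.046, which is its shut height. Next I'll rise, cross over the lever and go down outside it.

```bash
python3 -m pendant '[[0,[0,0,-0.1],0],[0,[0,0,-0.4],0],[0,[0,0,-0.8],0],[0,[0,0,-1],0],[0,[0,0,-1],0]]' >/dev/null
python3 -m pendant '[[0,[0,0,-0.3],0],[0,[0,0,-0.5],0],[0,[0,0,-0.5],0]]' 
python3 -m pendant '[[0,[-0.3,0.007,0],0],[0,[-0.6,0.007,0],0],[0,[-0.6,0.007,0],0]]' >/dev/null
python3 -m pendant '[[0,[-0.3,0.007,0],0],[0,[-0.6,0.007,0],0],[0,[-0.6,0.007,0],0],[0,[-0.6,0.007,0],0]]'
python3 - <<'E'
from h import *
f=cam("wrist"); cv2.imwrite("pics/w7.png",f["img"][:,:,::-1]); print(manip.state()["tool_pos"])
c=np.array([.5622,.1594,0]);a=.0114;Rz=np.array([[np.cos(a),-np.sin(a),0],[np.sin(a),np.cos(a),0],[0,0,1]])
P=lambda pts: topx(f,c+np.array(pts)/1000@Rz.T).round(0).tolist()
print('lid edge shut at',P([[-75,-58,42],[75,-58,42]]))
for t in np.arange(1.8,2.06,.05): print(round(t,2),P([[-35,-88+100*np.cos(t),58+100*np.sin(t)],[35,-88+100*np.cos(t),58+100*np.sin(t)]]))
E
```

```text
time: 21.05
tool_pos: [0.5642, 0.1535, 0.2266]
tool_rot: [0.002, 0.705, 0.709, 0.003]
contact_force: [0.7, 0.2, 0.4]
gripper_width: -0.006
grasp_force: 0.0
time: 21.75
tool_pos: [0.5642, 0.0093, 0.2212]
tool_rot: [-0.001, 0.706, 0.709, -0.0]
contact_force: [-0.5, 1.0, -0.4]
gripper_width: 0.0
grasp_force: 0.0
[0.56430366 0.00990796 0.22148205]
lid edge shut at [[207.0, 101.0], [355.0, 100.0]]
1.8 [[232.0, 175.0], [331.0, 175.0]]
1.85 [[233.0, 182.0], [330.0, 181.0]]
1.9 [[234.0, 188.0], [330.0, 187.0]]
1.95 [[234.0, 193.0], [329.0, 193.0]]
2.0 [[235.0, 198.0], [329.0, 198.0]]
2.05 [[236.0, 203.0], [328.0, 203.0]]
```

View pics/w7.png

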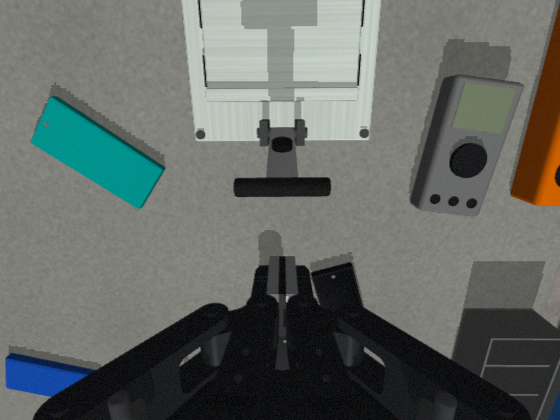

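The lid edge is at row 100, as predicted for shut. The lever bar is at (282,187), which puts the lever at about 1.9 rad. I'll go down outside the bar and push it over.

```bash
python3 -m pendant '[[0,[0,0,0.3],0],[0,[0,0,0.6],0],[0,[0,0,0.71],0],[0,[0,0,0.71],0],[0,[0,0,0.71],0]]' 
python3 -m pendant '[[0,[0.07,0,0],0],[0,[0.14,0,0],0],[0,[0.21,0,0],0],[0,[0.28,0,0],0],[0,[0.35,0,0],0],[0,[0.4,0,0],0],[0,[0.435,0,0],0],[0,[0.435,0,0],0]]'
```

```text
time: 22.3
tool_pos: [0.5655, 0.0098, 0.1388]
tool_rot: [0.0, 0.705, 0.709, 0.0]
contact_force: [1.2, -0.7, 0.5]
gripper_width: -0.0
grasp_force: 0.0
time: 23.1
tool_pos: [0.5642, 0.0623, 0.1374]
tool_rot: [-0.001, 0.705, 0.709, -0.0]
contact_force: [0.4, 0.3, -0.4]
gripper_width: -0.006
grasp_force: 0.0
```

```bash
python3 -m pendant '[[0,[0.058,0,0.005],0],[0,[0.114,0,0.015],0],[0,[0.17,0,0.03],0],[0,[0.225,0,0.048],0],[0,[0.277,0,0.072],0],[0,[0.328,0,0.098],0],[0,[0.375,0,0.131],0],[0,[0.42,0,0.167],0],[0,[0.46,0,0.208],0],[0,[0.499,0,0.25],0]]'
python3 -m pendant '[[0,[0.033,0,0.047],0],[0,[0.064,0,0.096],0],[0,[0.088,0,0.148],0],[0,[0.11,0,0.202],0],[0,[0.125,0,0.257],0],[0,[0.138,0,0.312],0],[0,[0.144,0,0.35],0],[0,[0.144,0,0.365],0],[0,[0.144,0,0.365],0]]'
```

```text
time: 24.1
tool_pos: [0.5643, 0.1219, 0.1074]
tool_rot: [0.0, 0.705, 0.709, 0.0]
contact_force: [-0.2, -0.0, 1.2]
gripper_width: 0.002
grasp_force: 0.6
time: 25.0
tool_pos: [0.5638, 0.1385, 0.0635]
tool_rot: [-0.0, 0.705, 0.709, -0.0]
contact_force: [-0.7, 0.2, -0.5]
gripper_width: -0.0
grasp_force: 0.0
```

```bash
python3 -m pendant '[[0,[0,0,0.01],0],[0,[0,0,0.02],0],[0,[0,0,0.02],0]]'
python3 -m pendant '[[0,[0,0,0.01],0],[0,[0,0,0.015],0],[0,[0,0,0.015],0]]'
```

```text
time: 25.3
tool_pos: [0.5642, 0.1385, 0.063]
tool_rot: [-0.0, 0.705, 0.709, -0.0]
contact_force: [-3.6, -0.3, 6.4]
gripper_width: -0.0
grasp_force: 3.7
time: 25.6
tool_pos: [0.5644, 0.1385, 0.0629]
tool_rot: [-0.0, 0.705, 0.709, -0.0]
contact_force: [-8.5, -1.5, 15.0]
gripper_width: 0.002
grasp_force: 7.9
```

The lever is firmly seated at z = 0.063, its clamped height. I'll rise clear and check.

```bash
python3 -m pendant '[[0,[0,0,-0.1],0],[0,[0,0,-0.4],0],[0,[0,0,-0.8],0],[0,[0,0,-1],0],[0,[0,0,-1],0]]' >/dev/null
python3 -m pendant '[[0,[-0.3,0,-0.3],0],[0,[-0.6,0,-0.5],0],[0,[-0.6,0,-0.5],0],[0,[-0.6,0,-0.5],0],[0,[-0.6,0,-0.5],0],[0,[-0.6,0,-0.5],0]]'
python3 - <<'E'
from h import *
f=cam("scene"); cv2.imwrite("pics/s3.png",cv2.resize(f["img"][140:290,240:390,::-1],(600,600),interpolation=cv2.INTER_CUBIC))
E
```

```text
time: 26.7
tool_pos: [0.5636, 0.0674, 0.2376]
tool_rot: [-0.001, 0.705, 0.709, -0.001]
contact_force: [0.8, -0.4, -0.4]
gripper_width: -0.001
grasp_force: 0.0
```

View pics/s3.png

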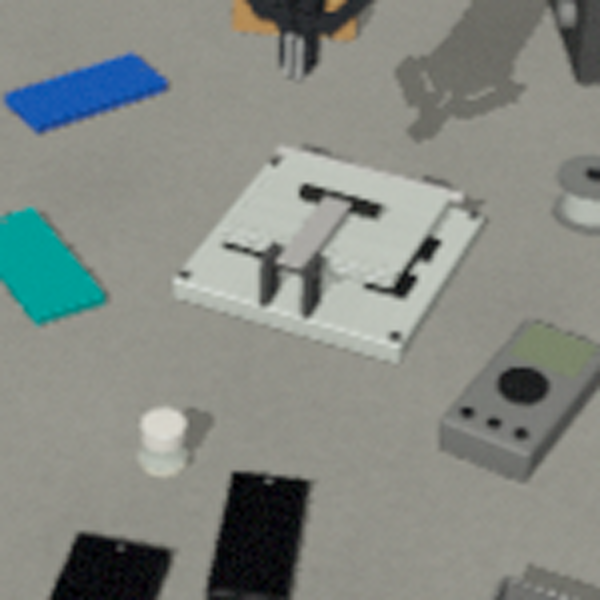

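The lid is level and the lever lies flat over it, with its bar at (340,200). The robot is clear of everything.

```bash
python3 -c "
from plant import manip
print(manip.job_done())"
```

```text
the job is handed in; nothing more can be done
None
```

The job is handed in: phone_m lies in the cradle with the lid shut and the clamp lever down, all seen in the last picture; the other objects were left alone, and the judge returned no verdict.

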